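# Row up the inspected rings and close the keeper

### The arm

A 6-joint arm with a two-finger parallel gripper is mounted at the origin on the work surface. World frame = base frame: x ahead of the robot, y to its left, z up, the work surface at z = 0. Lengths are in m, angles in rad, forces in N, time in s.
With the tool pointing down it reaches from about 0.35 to 0.975 m from the base axis. Payload 4.9 kg.
Tool frame: the origin (TCP) lies on the centre line of the jaws, within the pads' length; the fingertips stand manip.tcp_to_tips ahead of it and the grasp point (between the pads) is the TCP (manip.tcp_to_tips is the distance from the TCP to the fingertips, in m); y points along the fingers, z is the direction in which the jaws open and shut, and the axes are right-handed (so a half turn about y gives the same grasp; the last joint's range is limited). The gripper opens to 85 mm and grips with 20 to 120 N. Pads are 22 mm wide; open, the fingers measure 114 mm over their backs; the gripper's body (76 mm by 85 mm) begins 54 mm behind the grasp point. The pads swing forward as they close: fully open they stand 13 mm farther back than shut.
Start: joints at [-1.325, 0.053, 1.613, -0, 1.476, -0.119], TCP at [0.223, -0.584, 0.25] pointing down, gripper open.
Joint ranges: [-3.01, 3.01], [-1.01, 2.22], [0.06, 2.58], [-1.02, 4.17], [0.09, 2.62], [-3.14, 3.14]. Speed limits (rad/s): [2.57, 2.57, 3.14, 3.14, 3.14, 3.14].

### API

Orientations are given as a unit quaternion [w, x, y, z].
In Python, from plant import manip gives the robot as it stands.
- The arm moves only by the tool apply_moves, never from a script. Its argument "moves" is a list of rows, each a list of 7 numbers: the gripper's target within -1 to 1 (shut at 1, half-way at 0, fully open at -1), then the shift along the tool's x, y, z in mm, then the turn, a rotation vector about the tool's x, y, z in degrees. A call has 1 to 20 rows; each row shifts and turns the commanded pose from where the row before left it, along the tool's axes as they then stand; what a row does not reach is not made up. A row lasts 1/10 s, in which the tool goes at most 50 mm and 8.59 degrees, less where a joint would pass 70% of its speed; a pose out of reach is approached as far as the arm can. A call with a gripper value outside its range is refused whole. The fingers move at their own pace and stop on an object; the grip force is fixed at half the most. Time passes only in rows, so rows that do not move let the fingers close. It gives the time, the measured TCP pose, the force and the opening at its end, in the units of the state.
- manip.state(): the state, without advancing time (a new reading comes with each control period).
- manip.grab_frame(name): name is "scene" or "side" or "wrist"; returns the picture (420x560x3 uint8, blue, green, red); there is no depth.
- manip.calibration(name): a dict with "mtx" (3x3 intrinsics, pixels), "T" (4x4, takes a point from camera to world coordinates); the wrist camera has in their place "T_tool_cam" (4x4, takes a point from camera to tool coordinates, whose origin is the TCP and whose axes are the tool frame's). Camera axes: x right, y down, z forward; pixel columns grow to the right and rows downward; lengths in m; the calibration is good to about 2 mm. The wrist camera is an equidistant fisheye: a pixel r from the principal point sees the ray r / f radians off the axis. A picture is of the moment at which its call begins: read the wrist's pose just before it. calibration takes no time and is no camera call.
- manip.job_done(): hands the job in, once; it reports no verdict.
The state is a dict: "time": time; "joint_pos": joint angles; "joint_vel": joint speeds; "joint_efforts": joint torques, N m; "tool_pos": TCP position; "tool_rot": TCP orientation; "contact_force": force on the tool from outside, world axes, zero at the start; "ft_torque": the same for the moment, N m; "gripper_width": opening from 0.0 (shut) to 1.0 (fully open).
Only numpy, scipy, OpenCV 4.12 (cv2) and the standard library are available. Lean on these libraries where they do the work, as an engineer would, in place of code of your own. Each camera call takes 0.05 s, during which the arm holds its last target. There are 200 camera calls.

### The job

Slide the three good rings (dark, bright and brass-coloured, in any order) back against the blue rail of the green inspection shelf, in one row between the grey end stop and the orange keeper, and slide the keeper along until the row is packed tight, ring against ring and against the end stop. Keep the rings on the shelf at all times, sliding them without lifting, and do not disturb the red scrap ring, the dial gauge stand or the screwdriver.

Things in the scene. Friction and masses are not known exactly. Their poses are not given: they have to be found in the camera images.
- shelf: fixed green shelf plate on four legs, top surface 60 mm above the bench. Origin on the bench under it; x points away from the robot to the rail, y along the rail to the left (seen from the robot), z up. The top spans x -175 to 155 mm, y -250 to 310 mm. The good rings start in the half nearer the robot; in the finished row their centres are at x = 90 mm
- rail_face (a point): foot of the row-side face of the blue back rail, at x = 130, y = 0 mm in the shelf's frame, at the shelf top's height. The rail is 28 mm high above the shelf top, 14 mm thick, and runs along the whole far edge
- stop_face (a point): foot of the row-side face of the grey end stop, at x = 90, y = 155 mm in the shelf's frame, at the shelf top's height. The stop is fixed, 45 mm high, 20 mm thick, and spans shelf x 30 to 130 mm. Beyond it, past the red line at y = 185 mm, is the reject bay
- ring_a: dark steel ring standing flat on its end face: outer diameter 80 mm, open bore 62 mm right through, 36 mm high, about 0.5 kg; origin at the centre of its underside, z up along the bore. A good ring
- ring_b: bright steel ring standing flat on its end face: outer diameter 80 mm, open bore 62 mm right through, 36 mm high, about 0.5 kg; origin at the centre of its underside, z up along the bore. A good ring
- ring_c: brass-coloured ring standing flat on its end face: outer diameter 80 mm, open bore 62 mm right through, 36 mm high, about 0.5 kg; origin at the centre of its underside, z up along the bore. A good ring
- keeper (a joint): travel (m) of the orange keeper along its slide, in the shelf's +y, towards the end stop. Its row-side face is at y = -175 mm + travel in the shelf's frame; 0 is fully away from the end stop, the slide ends at 0.12. Three touching rings are 240 mm long: tight at 0.090. It slides with about 2.5 N of friction and stays where it is left
- keeper_tab (a point): top centre of the keeper's black tab. The keeper is an orange plate, 16 mm thick along the slide, 96 mm wide (shelf x 30 to 126 mm), its top 45 mm above the shelf top; in its middle the black tab, 16 mm thick, 44 mm wide, rising to 90 mm above the shelf top. The row-side face is 8 mm from this point towards the end stop, the outer face 8 mm the other way
- scrap: red ring standing flat on its end face: outer diameter 80 mm, open bore 62 mm right through, 36 mm high, about 0.5 kg; origin at the centre of its underside, z up along the bore. The scrap ring in the reject bay: leave it alone
- gauge: dial gauge stand on the bench, right of the shelf: base 85 x 110 mm, column 176 mm high, yellow-faced dial; origin at the centre of its underside. Leave it alone
- screwdriver: screwdriver lying on the bench near the robot, right of the shelf; origin at its underside. Leave it alone
Not all that is in view belongs to the job. What is shaped like the ring_b but turquoise is not meant. Of the things like the ring_c, leave any that is purple; of the rest the larger one is meant.

How it is judged:
By the outcome, as a careful person would: the job done as asked, in the order asked, and still so for the second after the job is handed in, with the robot touching nothing.
It also fails if it takes over 61 s, if anything falls off the work surface, if the arm or the gripper's body presses on something with over 40 N, if the wrist force passes 120 N, or if a joint passes its speed limit or range.

## Working session

There is one attempt and no reset: what is moved stays moved. The work goes in short steps, Python scripts to look and compute and a tool call to move; the robot and the scene stay as the last step left them, time stands still between calls to the robot, and variables do not carry over. Pictures are saved under pics/ and viewed, about 8 in all and at most 12, crops included, and the job is handed in when it is done.

Besides the shell and the picture viewer there is one more tool, called after "Request:" as name([rows], argument=value, ...), one row to a line, values as JSON. apply_moves: Moves the arm, as the interface text tells. Its arguments: {"type":"object","properties":{"moves":{"type":"array","items":{"type":"array","items":{"type":"number"}}}},"required":["moves"]}

```bash
mkdir -p pics
python3 - <<'E'
from plant import manip
import cv2,numpy as np
np.set_printoptions(precision=4,suppress=True)
print(manip.state()); print(manip.tcp_to_tips)
for n in("scene","side","wrist"):
    c=manip.calibration(n);print(n,c)
    cv2.imwrite(f"pics/{n}0.png",manip.grab_frame(n))
E
```

```text
{'time': 0.0, 'joint_pos': array([-1.325 ,  0.0534,  1.6143,  0.    ,  1.476 , -0.119 ]), 'joint_vel': array([-0.0003,  0.0006, -0.0011,  0.0007, -0.0007,  0.001 ]), 'joint_efforts': array([ -0.0001, -39.3685, -37.017 ,  -0.0001,   0.0072,   0.    ]), 'tool_pos': array([ 0.2228, -0.5833,  0.2491]), 'tool_rot': array([ 0.1282, -0.1283,  0.6961, -0.6946]), 'contact_force': array([-0.319 , -0.0827,  0.0298]), 'ft_torque': array([-0.0185, -0.0436, -0.0142]), 'gripper_width': 1.0024015055481685}
0.019
scene {'mtx': array([[528.8216,   0.    , 276.4124],
       [  0.    , 528.8216, 205.7398],
       [  0.    ,   0.    ,   1.    ]]), 'T': array([[-0.0527,  0.8276, -0.5589,  1.2514],
       [ 0.9986,  0.049 , -0.0215, -0.015 ],
       [ 0.0096, -0.5592, -0.829 ,  1.214 ],
       [ 0.    ,  0.    ,  0.    ,  1.    ]])}
side {'mtx': array([[458.17  ,   0.    , 288.8024],
       [  0.    , 458.17  , 209.8942],
       [  0.    ,   0.    ,   1.    ]]), 'T': array([[ 0.9899, -0.0976,  0.1033,  0.3352],
       [-0.1421, -0.6735,  0.7254, -1.0752],
       [-0.0012, -0.7327, -0.6805,  1.0677],
       [ 0.    ,  0.    ,  0.    ,  1.    ]])}
wrist {'mtx': array([[325.1923,   0.    , 281.9929],
       [  0.    , 325.1923, 215.0069],
       [  0.    ,   0.    ,   1.    ]]), 'T_tool_cam': array([[ 0.0008,  0.9577,  0.2878, -0.0725],
       [-0.0007, -0.2878,  0.9577, -0.1234],
       [ 1.    , -0.001 ,  0.0004, -0.0019],
       [ 0.    ,  0.    ,  0.    ,  1.    ]])}
```

View pics/scene0.png

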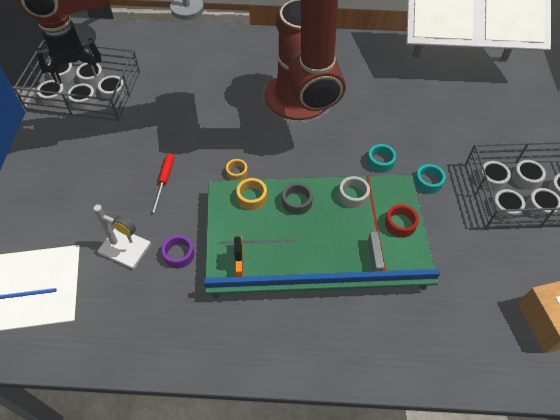

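View pics/side0.png

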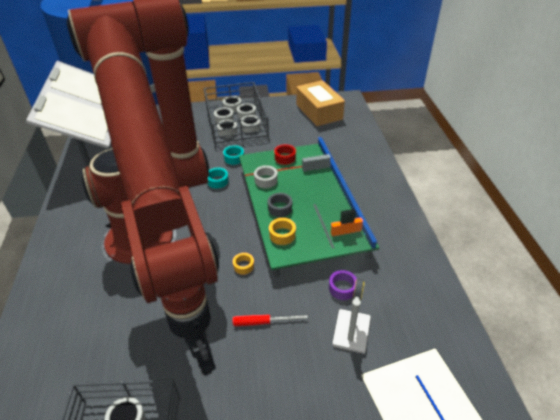

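Scene view: brass (252,193), dark (297,198) and bright (354,191) are on the near half. The red scrap ring is at (402,220), the stop at (376,250), the keeper at (238,255) and the rail along row 278. Purple, turquoise and the small orange ring are off the shelf. Next I measure.

```bash
cat > h.py <<'E'
from plant import manip
import cv2,numpy as np
np.set_printoptions(precision=4,suppress=True)
def cast(n,px,z):
    c=manip.calibration(n);px=np.atleast_2d(px).astype(float)
    d=np.c_[(px-c["mtx"][:2,2])/c["mtx"][0,0],np.ones(len(px))]@c["T"][:3,:3].T
    o=c["T"][:3,3];return o+d*((z-o[2])/d[:,2])[:,None]
def blobs(m,amin=60):
    cs,_=cv2.findContours(m.astype(np.uint8),cv2.RETR_EXTERNAL,cv2.CHAIN_APPROX_NONE)
    return sorted([c for c in cs if cv2.contourArea(c)>amin],key=cv2.contourArea,reverse=True)
E
python3 - <<'E'
from h import *
for n in("scene","side"):
    im=cv2.imread(f"pics/{n}0.png");hsv=cv2.cvtColor(im,cv2.COLOR_BGR2HSV);H,S,V=[hsv[...,i].astype(int) for i in range(3)]
    g=(H>55)&(H<80)&(S>110)&(V>40)
    c=blobs(g,3000)[0];w=cast(n,c[:,0],.06)[:,:2].astype(np.float32)
    r=cv2.minAreaRect(w);print(n,"shelf",r,cv2.boxPoints(r))
    hull=np.zeros(g.shape,np.uint8);cv2.fillPoly(hull,[cv2.convexHull(c)],1)
    hull=cv2.erode(hull,np.ones((3,3)))
    masks=dict(brass=(H>12)&(H<32)&(S>120)&(V>90),red=((H<5)|(H>174))&(S>150)&(V>80),purple=(H>130)&(H<160)&(S>100),
      blue=(H>105)&(H<125)&(S>150)&(V>60),orange=(H>4)&(H<18)&(S>170)&(V>120),
      dark=(S<60)&(V<110)&(hull>0),bright=(S<50)&(V>120)&(hull>0))
    for k,m in masks.items():
        for b in blobs(m,80)[:6]:
            x,y,ww,hh=cv2.boundingRect(b)
            if n=="scene" and not(150<x<450 and 140<y<300):continue
            if n=="side" and not(200<x<400 and 120<y<300):continue
            p=cast(n,b[:,0],.096)[:,:2].astype(np.float32);cc,rad=cv2.minEnclosingCircle(p)
            print(k,(x,y,ww,hh),"top-plane circ",np.array(cc),round(rad,4))
E
```

```text
scene shelf ((0.5272402763366699, -0.006136178970336914), (0.2856947183609009, 0.4270630180835724), 5.769809246063232) [[ 0.3636  0.192 ]
 [ 0.4066 -0.2329]
 [ 0.6908 -0.2042]
 [ 0.6479  0.2207]]
brass (226, 159, 41, 51) top-plane circ [ 0.431  -0.1337] 0.0868
red (387, 205, 32, 32) top-plane circ [0.5219 0.2757] 0.047
red (159, 153, 15, 32) top-plane circ [ 0.3941 -0.3434] 0.0527
purple (162, 235, 32, 33) top-plane circ [ 0.642  -0.2738] 0.0455
blue (204, 269, 236, 18) top-plane circ [0.6869 0.0738] 0.2767
dark (282, 185, 31, 30) top-plane circ [0.4726 0.0107] 0.048
dark (338, 186, 27, 22) top-plane circ [0.4541 0.1441] 0.0398
dark (219, 237, 23, 24) top-plane circ [ 0.6293 -0.146 ] 0.0363
bright (340, 180, 25, 21) top-plane circ [0.4344 0.1524] 0.0402
side shelf ((0.5324744582176208, -0.009212315082550049), (0.30699342489242554, 0.432478666305542), 5.838562965393066) [[ 0.3578  0.1903]
 [ 0.4018 -0.2399]
 [ 0.7072 -0.2087]
 [ 0.6632  0.2215]]
brass (269, 217, 27, 28) top-plane circ [ 0.4495 -0.1236] 0.0575
brass (233, 253, 21, 22) top-plane circ [ 0.325  -0.2352] 0.0394
purple (329, 270, 27, 30) top-plane circ [ 0.584 -0.346] 0.0494
blue (330, 157, 34, 61) top-plane circ [0.6869 0.0546] 0.1592
orange (331, 218, 31, 17) top-plane circ [ 0.6419 -0.1336] 0.0554
dark (268, 193, 24, 24) top-plane circ [ 0.456  -0.0087] 0.0544
dark (256, 177, 21, 11) top-plane circ [0.4304 0.11  ] 0.0377
dark (342, 211, 13, 11) top-plane circ [ 0.6544 -0.0918] 0.0274
```

```bash
cat >> h.py <<'E'
yaw=np.radians(5.8);X=np.array([np.cos(yaw),np.sin(yaw)]);Y=np.array([-X[1],X[0]])
O=np.array([.553,.030])
def toS(p): p=np.asarray(p)[...,:2]-O; return np.stack([p@X,p@Y],-1)*1e3
def toW(s): s=np.asarray(s)/1e3; return O+s[...,:1]*X+s[...,1:2]*Y
E
python3 - <<'E'
from h import *
for n,d in dict(scene=dict(brass=(252,194),dark=(297.5,200),bright=(354,192),scrap=(402.5,220.5),purple=(178,251)),side=dict(brass=(282.5,231),dark=(280,205),bright=(265.5,177),scrap=(285,154))).items():
    for k,p in d.items():
        q=cast(n,p,.078)[0];print(n,k,q,toS(q))
for n in("scene","side"):
    im=cv2.imread(f"pics/{n}0.png");hsv=cv2.cvtColor(im,cv2.COLOR_BGR2HSV);H,S,V=[hsv[...,i].astype(int) for i in range(3)]
    b=[c for c in blobs((H>105)&(H<125)&(S>150)&(V>40),80) if (n=="side" and 300<c[0,0,0]<390 and c[:,0,1].min()>120)or(n=="scene" and c[:,0,1].min()>250 and c[:,0,0].min()>150)]
    p=np.vstack([c[:,0] for c in b]);w=cast(n,p,.088)
    s=toS(w);i=np.argsort(s[:,1]);print(n,"rail y ends",s[i[0]],s[i[-1]],"x range",s[:,0].min(),s[:,0].max())
    for f in(-200,-100,0,100,200):
        m=abs(s[:,1]-f)<15; 
        if m.any(): print(f,s[m,0].min(),s[m,0].max())
    o=[c for c in blobs((H>4)&(H<18)&(S>170)&(V>100),30)]
    for c in o:
        x,y,a,h=cv2.boundingRect(c)
        s=toS(cast(n,c[:,0],.105));print("orange?",(x,y,a,h),s.min(0),s.max(0))
im=cv2.imread("pics/scene0.png")[140:310,180:450];cv2.imwrite("pics/crop.png",cv2.resize(im,None,fx=2.9,fy=2.9,interpolation=cv2.INTER_CUBIC))
E
```

```text
scene brass [ 0.4521 -0.1105  0.078 ] [-114.5556 -129.5996]
scene dark [0.4642 0.0096 0.078 ] [-90.4146 -11.3611]
scene bright [0.4297 0.1579 0.078 ] [-109.7922  139.6897]
scene scrap [0.5118 0.279  0.078 ] [-15.7997 251.8451]
scene purple [ 0.633  -0.2776  0.078 ] [  48.5471 -314.1602]
side brass [ 0.4532 -0.1103  0.078 ] [-113.4157 -129.4817]
side dark [0.4607 0.0067 0.078 ] [-94.1312 -13.8141]
side bright [0.4297 0.1559 0.078 ] [-109.9168  137.7526]
side scrap [0.5143 0.2789 0.078 ] [-13.3136 251.5493]
scene rail y ends [ 131.9696 -247.4587] [135.3737 309.7132] x range 129.03133851808542 152.7768828643022
-200 129.03133851808542 152.22252549008414
-100 130.3359611158027 151.92403608870376
0 130.37502697462048 152.64691099483235
100 130.8606225694698 152.65741979045904
200 130.486068564987 152.04771770421127
orange? (236, 260, 7, 16) [  94.5591 -171.6019] [ 133.9853 -157.404 ]
side rail y ends [ 127.3657 -262.4805] [139.2973 180.3204] x range 123.0651226311843 141.20061070951343
-200 126.7351259968873 139.8289338948485
-100 125.11297371167262 140.6951867108713
0 124.7275805822182 140.833892730235
100 124.30447975073885 141.20061070951343
orange? (331, 218, 31, 18) [  18.1859 -208.0286] [ 121.1065 -154.9774]
```

View pics/crop.png

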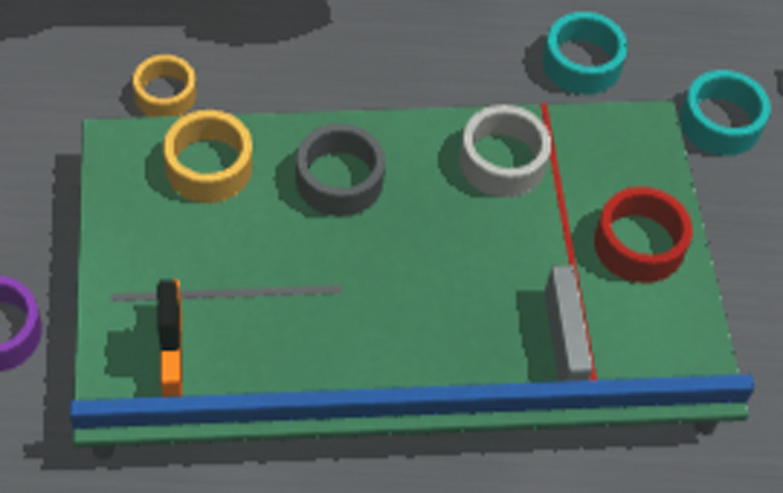

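The crop agrees with the shelf frame: rail face about 130 mm, and both cameras agree on the rings within 4 mm. The keeper sits near travel 0–15 mm. Next, the tool axes and the first move.

```bash
cat >> h.py <<'E'
from scipy.spatial.transform import Rotation as R
def Rs(): 
    q=manip.state()["tool_rot"];return R.from_quat(np.r_[q[1:],q[0]]).as_matrix()
B=np.c_[np.r_[X,0],np.r_[Y,0],[0,0,1]]
def now():
    s=manip.state();print("t",round(s["time"],2),"shelf",toS(s["tool_pos"]),"z",round(s["tool_pos"][2]*1e3,1),"F(shelf)",B.T@s["contact_force"],"w",round(s["gripper_width"],3))
def go(sx,sy,z,R0=None):
    s=manip.state();R0=Rs() if R0 is None else R0
    d=(np.r_[toW([sx,sy]),z/1e3]-s["tool_pos"])*1e3
    print("shift tool",R0.T@d)
E
python3 - <<'E'
from h import *
now();A=B.T@Rs();print("tool axes in shelf (cols)\n",A)
# target: tool y down, tool z along shelf +-x or +-y
for name,z in dict(px=[1,0,0],mx=[-1,0,0],py=[0,1,0],my=[0,-1,0]).items():
    y=np.array([0,0,-1.]);T=B@np.c_[np.cross(y,z),y,z]
    rv=np.degrees(R.from_matrix(Rs().T@T).as_rotvec());print(name,rv)
E
```

```text
t 0.15 shelf [-390.4382 -576.917 ] z 249.3 F(shelf) [-0.1289  0.6526  0.4623] w 0.994
tool axes in shelf (cols)
 [[-0.9655 -0.0002  0.2605]
 [-0.2605  0.0016 -0.9655]
 [-0.0002 -1.     -0.0016]]
px [  0.0723 -74.899   -0.0718]
mx [  0.0772 105.101    0.0777]
py [   0.0005 -164.8989   -0.1376]
my [ 0.0951 15.101   0.0003]
```

Request:
apply_moves([
  [1,0,0,0,0,7.55,0],
  [1,0,0,0,0,7.55,0],
  [1,-17.5,0,-44.7,0,0,0],
  [1,-17.5,0,-44.7,0,0,0],
  [1,-17.5,0,-44.7,0,0,0],
  [1,-17.5,0,-44.7,0,0,0],
  [1,-17.5,0,-44.7,0,0,0],
  [1,-17.5,0,-44.7,0,0,0],
  [1,-17.5,0,-44.7,0,0,0],
  [1,-17.5,0,-44.7,0,0,0],
  [1,-17.5,0,-44.7,0,0,0],
  [1,-17.5,0,-44.7,0,0,0],
  [1,-17.5,0,-44.7,0,0,0],
  [1,-17.5,0,-44.7,0,0,0],
  [1,-17.5,0,-44.7,0,0,0],
  [1,-17.5,0,-44.7,0,0,0],
  [1,-17.5,0,-44.7,0,0,0],
  [1,-17.5,0,-44.7,0,0,0],
])

```text
time: 1.95
tool_pos: [0.4292, 0.1582, 0.2502]
tool_rot: [-0.036, 0.036, -0.706, 0.706]
contact_force: [0.3, -1.0, 0.4]
gripper_width: -0.002
```

Run:
```python
from h import *
now();print(B.T@Rs(),manip.tcp_to_tips);cv2.imwrite("pics/w1.png",manip.grab_frame("wrist"));go(-110,139,150)
```

```text
t 1.95 shelf [-110.2524  140.0849] z 250.2 F(shelf) [ 0.162  -0.9927  0.3608] w -0.002
[[-1.      0.0005  0.0008]
 [-0.0008 -0.0002 -1.    ]
 [-0.0005 -1.      0.0002]] 0.019
shift tool [ 0.9501 99.8449  6.9896]
```

View pics/w1.png

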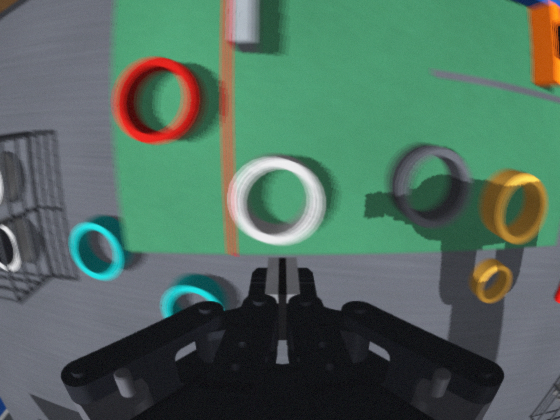

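Wrist view: the bright ring is at (277,200), dark at (431,186), brass at (514,206) and scrap at (157,100). I'll cast the ring centres from here to check.

```bash
cat >> h.py <<'E'
def wcast(px,z,s,Rm):
    c=manip.calibration("wrist");f=c["mtx"][0,0];v=np.atleast_2d(px).astype(float)-c["mtx"][:2,2]
    r=np.hypot(*v.T);th=r/f;d=np.c_[v/r[:,None]*np.sin(th)[:,None],np.cos(th)]
    T=c["T_tool_cam"];d=d@T[:3,:3].T@Rm.T;o=Rm@T[:3,3]+s["tool_pos"]
    return o+d*((z-o[2])/d[:,2])[:,None]
E
python3 - <<'E'
from h import *
s=manip.state();Rm=Rs();im=manip.grab_frame("wrist");now()
hsv=cv2.cvtColor(im,cv2.COLOR_BGR2HSV);H,S,V=[hsv[...,i].astype(int) for i in range(3)]
for k,m in dict(bright=(S<40)&(V>150),scrap=((H<5)|(H>174))&(S>180)&(V>80),brass=(H>15)&(H<32)&(S>120)&(V>90)).items():
    for b in blobs(m,300)[:2]:
        w=wcast(b[:,0],.096,s,Rm)[:,:2].astype(np.float32);c,r=cv2.minEnclosingCircle(w);print(k,cv2.boundingRect(b),toS(np.array(c)),r)
go(-110,138,180)
E
```

```text
t 2.05 shelf [-110.0857  142.2796] z 249.7 F(shelf) [-0.6035 -0.6205  0.3696] w -0.002
bright (245, 162, 89, 86) [-111.6789  141.2697] 0.040244631469249725
bright (246, 0, 23, 45) [ 50.4554 170.5504] 0.022557483986020088
scrap (127, 59, 84, 87) [-19.5085 247.8994] 0.04186753183603287
scrap (237, 0, 9, 258) [-45.1323 185.7606] 0.11659791320562363
brass (489, 174, 65, 74) [-113.4286 -115.2188] 0.052472446113824844
brass (477, 262, 40, 44) [-202.0133  -99.117 ] 0.03402981162071228
shift tool [-0.1485 69.6782  4.3817]
```

Request:
apply_moves([
  [1,0,40,0,0,0,0],
  [1,0,40,0,0,0,0],
  [1,0,40,0,0,0,0],
  [1,0,20,0,0,0,0],
  [1,0,10,0,0,0,0],
  [1,0,5,0,0,0,0],
])

```text
time: 2.65
tool_pos: [0.4288, 0.1555, 0.0945]
tool_rot: [-0.035, 0.036, -0.706, 0.706]
contact_force: [-0.1, -0.5, -0.1]
gripper_width: -0.0
```

Run:
```python
from h import *
now();cv2.imwrite("pics/w2.png",manip.grab_frame("side")[110:290,180:420].repeat(3,0).repeat(3,1));now()
```

```text
t 2.65 shelf [-110.8444  137.4257] z 94.5 F(shelf) [-0.1228 -0.51   -0.1106] w -0.0
t 2.7 shelf [-110.5894  137.5015] z 94.7 F(shelf) [-0.5096  0.6579 -0.0591] w -0.003
```

View pics/w2.png

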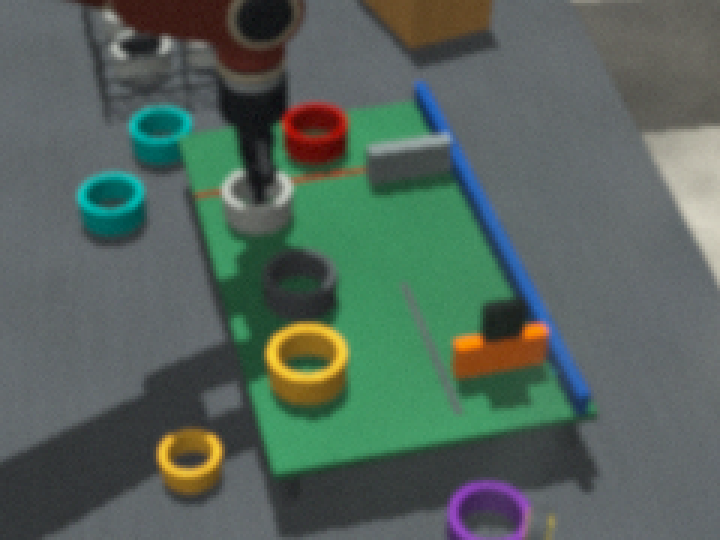

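Fingers are inside the bright ring, with no contact forces; the row area is clear. I drag in -y past the stop's edge, then towards the rail.

Request:
apply_moves([
  [1,0,2,10,0,0,0],
  [1,0,0,15,0,0,0],
  [1,0,0,12,0,0,0],
  [1,0,0,8,0,0,0],
  [1,0,0,0,0,0,0],
  [1,-12,0,0,0,0,0],
  [1,-18,0,0,0,0,0],
  [1,-20,0,0,0,0,0],
  [1,-20,0,0,0,0,0],
  [1,-20,0,0,0,0,0],
  [1,-20,0,0,0,0,0],
  [1,-20,0,0,0,0,0],
  [1,-20,0,0,0,0,0],
  [1,-20,0,0,0,0,0],
  [1,-15,0,0,0,0,0],
  [1,-10,0,0,0,0,0],
  [1,-5,0,0,0,0,0],
  [1,0,0,0,0,0,0],
])

```text
time: 4.5
tool_pos: [0.6332, 0.1315, 0.0934]
tool_rot: [-0.036, 0.036, -0.706, 0.706]
contact_force: [0.0, 0.0, -0.3]
gripper_width: 0.001
```

```bash
cat >> h.py <<'E'
def rings(z=.096,show=None):
    s=manip.state();Rm=Rs();im=manip.grab_frame("scene")
    if show: cv2.imwrite(show,cv2.resize(im[140:310,180:450],None,fx=2.5,fy=2.5))
E
python3 - <<'E'
from h import *
now();rings(show="pics/s2.png");now()
E
```

```text
t 4.5 shelf [90.0395 92.8579] z 93.4 F(shelf) [ 0.0451  0.0246 -0.2582] w 0.001
t 4.55 shelf [89.7143 92.8625] z 93.4 F(shelf) [-0.1008 -0.3029  0.1341] w -0.004
```

View pics/s2.png

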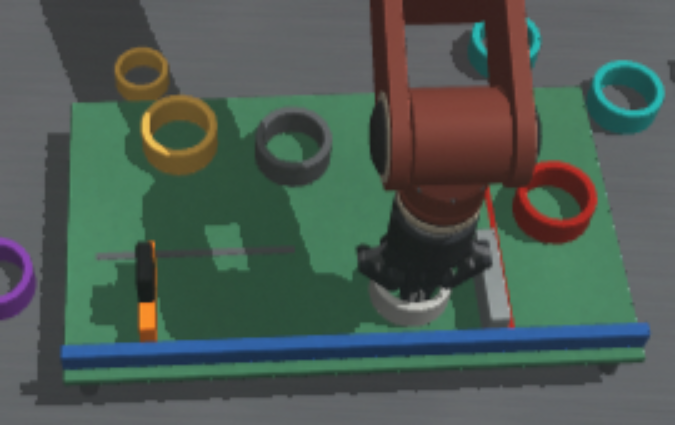

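The bright ring came along and is near the rail. I close in slowly.

Request:
apply_moves([
  [1,-5,0,0,0,0,0],
  [1,-5,0,0,0,0,0],
  [1,-4,0,0,0,0,0],
  [1,-3,0,0,0,0,0],
  [1,-3,0,0,0,0,0],
  [1,0,0,0,0,0,0],
])

```text
time: 5.15
tool_pos: [0.6506, 0.1332, 0.093]
tool_rot: [-0.033, 0.038, -0.706, 0.706]
contact_force: [-10.6, -1.9, 5.2]
gripper_width: 0.002
```

Run:
```python
from h import *
now()
```

```text
t 5.15 shelf [107.5495  92.8478] z 93.0 F(shelf) [-10.7664  -0.788    5.2488] w 0.002
```

Rail contact at tool x=107.5 with 11 N. I back off 12 mm and push +y to the stop.

Request:
apply_moves([
  [1,14,0,0,0,0,0],
  [1,0,0,-10,0,0,0],
  [1,0,0,-12,0,0,0],
  [1,0,0,-6,0,0,0],
  [1,0,0,-4,0,0,0],
  [1,0,0,-3,0,0,0],
  [1,0,0,-2,0,0,0],
  [1,0,0,0,0,0,0],
])

```text
time: 5.95
tool_pos: [0.6352, 0.1691, 0.0934]
tool_rot: [0.036, -0.036, 0.706, -0.706]
contact_force: [-0.4, -0.9, 0.2]
gripper_width: 0.001
```

Run:
```python
from h import *
now()
```

```text
t 5.95 shelf [ 95.8099 130.1151] z 93.4 F(shelf) [-0.4905 -0.904   0.1925] w 0.001
```

Request:
apply_moves([
  [1,0,0,-3,0,0,0],
  [1,0,0,-3,0,0,0],
  [1,0,0,0,0,0,0],
])

```text
time: 6.25
tool_pos: [0.6345, 0.1723, 0.0934]
tool_rot: [-0.035, 0.036, -0.704, 0.708]
contact_force: [-0.6, -9.9, 2.2]
gripper_width: 0.002
```

Run:
```python
from h import *
now()
```

```text
t 6.25 shelf [ 95.5062 133.3153] z 93.4 F(shelf) [-1.627  -9.8275  2.1918] w 0.002
```

Request:
apply_moves([
  [1,0,0,12,0,0,0],
  [1,0,0,8,0,0,0],
  [1,-8,0,0,0,0,0],
  [1,-5,0,0,0,0,0],
  [1,-3,0,0,0,0,0],
  [1,0,0,0,0,0,0],
])

```text
time: 6.85
tool_pos: [0.6492, 0.1558, 0.0927]
tool_rot: [-0.032, 0.04, -0.705, 0.707]
contact_force: [-13.8, -5.8, 8.0]
gripper_width: -0.001
```

Request:
apply_moves([
  [1,18,0,0,0,0,0],
  [1,0,0,0,0,0,0],
  [1,0,-30,0,0,0,0],
  [1,0,-35,0,0,0,0],
  [1,37,0,25.6,0,0,0],
  [1,37,0,25.6,0,0,0],
  [1,37,0,25.6,0,0,0],
  [1,37,0,25.6,0,0,0],
  [1,37,0,25.6,0,0,0],
  [1,0,0,0,0,0,0],
])

```text
time: 7.85
tool_pos: [0.4607, 0.007, 0.1576]
tool_rot: [-0.034, 0.035, -0.706, 0.706]
contact_force: [0.3, -0.1, -0.6]
gripper_width: -0.001
```

Run:
```python
from h import *
now();go(-92,-12.5,92)
cv2.imwrite("pics/w3.png",manip.grab_frame("wrist"))
```

```text
t 7.85 shelf [-94.1151 -13.5962] z 157.6 F(shelf) [ 0.2622 -0.1114 -0.5768] w -0.001
shift tool [-2.1826 65.5689 -1.1221]
```

View pics/w3.png

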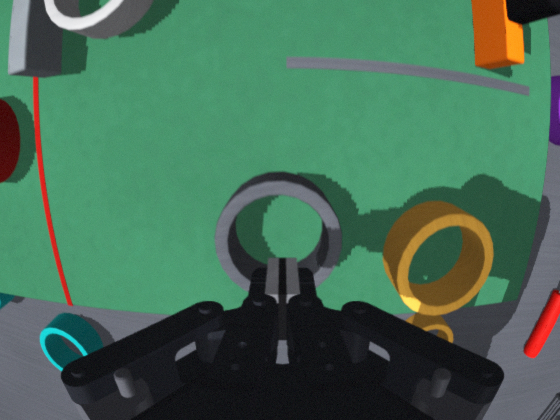

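The dark ring is at (279,235), centred under the fingers; the bright ring sits at the stop (upper left). I descend and drag.

Request:
apply_moves([
  [1,-2,30,0,0,0,0],
  [1,0,25,0,0,0,0],
  [1,0,10,0,0,0,0],
  [1,0,0,0,0,0,0],
  [1,-12,0,-2,0,0,0],
  [1,-18,0,-3.5,0,0,0],
  [1,-20,0,-4,0,0,0],
  [1,-20,0,-4,0,0,0],
  [1,-20,0,-4,0,0,0],
  [1,-20,0,-4,0,0,0],
  [1,-20,0,-4,0,0,0],
  [1,-20,0,-4,0,0,0],
  [1,-15,0,-3,0,0,0],
  [1,-10,0,-2,0,0,0],
  [1,-8,0,0,0,0,0],
  [1,-6,0,0,0,0,0],
  [1,-4,0,0,0,0,0],
  [1,-4,0,0,0,0,0],
  [1,0,0,0,0,0,0],
])

```text
time: 9.8
tool_pos: [0.6581, 0.0631, 0.0934]
tool_rot: [0.036, -0.036, 0.706, -0.706]
contact_force: [-0.7, 0.5, 0.4]
gripper_width: 0.003
```

Run:
```python
from h import *
now()
```

```text
t 9.8 shelf [107.8815  22.2795] z 93.4 F(shelf) [-0.6299  0.5667  0.4032] w 0.003
```

Request:
apply_moves([
  [1,-2,0,0,0,0,0],
  [1,-2,0,0,0,0,0],
  [1,0,0,0,0,0,0],
])

```text
time: 10.1
tool_pos: [0.6587, 0.0635, 0.0928]
tool_rot: [0.033, -0.039, 0.706, -0.706]
contact_force: [-13.6, 0.2, 6.7]
gripper_width: -0.0
```

Request:
apply_moves([
  [1,14,0,0,0,0,0],
  [1,0,0,-10,0,0,0],
  [1,0,0,-10,0,0,0],
  [1,0,0,-5,0,0,0],
  [1,0,0,-3,0,0,0],
  [1,0,0,-2,0,0,0],
  [1,0,0,-2,0,0,0],
  [1,0,0,0,0,0,0],
])

```text
time: 10.9
tool_pos: [0.6451, 0.0922, 0.0934]
tool_rot: [-0.036, 0.036, -0.705, 0.707]
contact_force: [-0.3, -7.7, -0.3]
gripper_width: 0.002
```

Run:
```python
from h import *
now()
```

```text
t 10.9 shelf [97.9255 52.5854] z 93.4 F(shelf) [-1.0397 -7.6805 -0.284 ] w 0.002
```

Request:
apply_moves([
  [1,0,0,12,0,0,0],
  [1,0,0,7,0,0,0],
  [1,-7,0,0,0,0,0],
  [1,-4,0,0,0,0,0],
  [1,-3,0,0,0,0,0],
  [1,0,0,0,0,0,0],
])

```text
time: 11.5
tool_pos: [0.6572, 0.0772, 0.0923]
tool_rot: [0.032, -0.04, 0.707, -0.706]
contact_force: [-12.8, -0.6, 6.1]
gripper_width: 0.003
```

Request:
apply_moves([
  [1,19,0,0,0,0,0],
  [1,0,0,0,0,0,0],
  [1,0,-30,0,0,0,0],
  [1,0,-35,0,0,0,0],
  [1,34.5,0,27.4,0,0,0],
  [1,34.5,0,27.4,0,0,0],
  [1,34.5,0,27.4,0,0,0],
  [1,34.5,0,27.4,0,0,0],
  [1,34.5,0,27.4,0,0,0],
  [1,34.5,0,27.4,0,0,0],
  [1,0,0,0,0,0,0],
])

```text
time: 12.6
tool_pos: [0.4506, -0.1124, 0.1585]
tool_rot: [-0.034, 0.034, -0.706, 0.707]
contact_force: [0.2, 0.0, 0.1]
gripper_width: 0.0
```

Run:
```python
from h import *
now();go(-114,-129.5,92)
cv2.imwrite("pics/w4.png",manip.grab_frame("wrist"))
```

```text
t 12.6 shelf [-116.305  -131.3488] z 158.5 F(shelf) [0.2227 0.0099 0.0918] w 0.0
shift tool [-2.2733 66.5202 -1.9319]
```

View pics/w4.png

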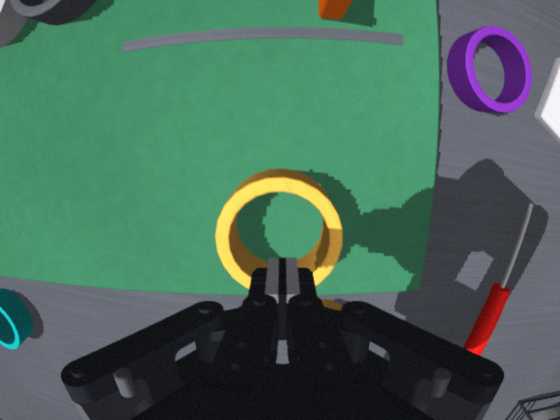

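The brass ring is at (279,232), centred under the fingers. I descend and drag diagonally, clear of the keeper.

Request:
apply_moves([
  [1,-2,30,-2,0,0,0],
  [1,0,25,0,0,0,0],
  [1,0,11,0,0,0,0],
  [1,0,0,0,0,0,0],
  [1,-12,0,-6,0,0,0],
  [1,-18,0,-8,0,0,0],
  [1,-20,0,-8,0,0,0],
  [1,-20,0,-8,0,0,0],
  [1,-20,0,-8,0,0,0],
  [1,-20,0,-8,0,0,0],
  [1,-20,0,-8,0,0,0],
  [1,-20,0,-8,0,0,0],
  [1,-20,0,-8,0,0,0],
  [1,-15,0,-6,0,0,0],
  [1,-12,0,0,0,0,0],
  [1,-10,0,0,0,0,0],
  [1,-6,0,0,0,0,0],
  [1,-4,0,0,0,0,0],
  [1,0,0,0,0,0,0],
])

```text
time: 14.55
tool_pos: [0.6631, -0.0102, 0.0927]
tool_rot: [-0.036, 0.035, -0.706, 0.706]
contact_force: [-0.4, 0.7, 0.1]
gripper_width: 0.0
```

Run:
```python
from h import *
now()
```

```text
t 14.55 shelf [105.4385 -51.0818] z 92.7 F(shelf) [-0.3311  0.7747  0.0868] w 0.0
```

Request:
apply_moves([
  [1,-3,0,0,0,0,0],
  [1,-2,0,0,0,0,0],
  [1,-2,0,0,0,0,0],
  [1,0,0,0,0,0,0],
])

```text
time: 14.95
tool_pos: [0.6653, -0.0097, 0.0918]
tool_rot: [0.032, -0.04, 0.706, -0.706]
contact_force: [-14.4, -0.9, 8.1]
gripper_width: -0.004
```

Request:
apply_moves([
  [1,14,0,0,0,0,0],
  [1,0,0,-10,0,0,0],
  [1,0,0,-6,0,0,0],
  [1,0,0,-4,0,0,0],
  [1,0,0,-3,0,0,0],
  [1,0,0,-2,0,0,0],
  [1,0,0,0,0,0,0],
])

```text
time: 15.65
tool_pos: [0.6531, 0.013, 0.0923]
tool_rot: [-0.036, 0.036, -0.705, 0.707]
contact_force: [0.4, -5.6, 0.2]
gripper_width: -0.002
```

Run:
```python
from h import *
now()
```

```text
t 15.65 shelf [ 97.8373 -27.0111] z 92.3 F(shelf) [-0.1246 -5.6472  0.2022] w -0.002
```

Request:
apply_moves([
  [1,0,0,12,0,0,0],
  [1,0,0,7,0,0,0],
  [1,-7,0,0,0,0,0],
  [1,-4,0,0,0,0,0],
  [1,-3,0,0,0,0,0],
  [1,0,0,0,0,0,0],
])

```text
time: 16.25
tool_pos: [0.6647, -0.0043, 0.0914]
tool_rot: [-0.031, 0.041, -0.706, 0.706]
contact_force: [-17.8, -4.1, 8.4]
gripper_width: -0.002
```

Request:
apply_moves([
  [1,19,0,0,0,0,0],
  [1,0,0,0,0,0,0],
  [1,0,-40,0,0,0,0],
  [1,0,-50,0,0,0,0],
  [1,0,-50,0,0,0,0],
  [1,3,0,40,0,0,0],
  [1,3,0,40,0,0,0],
  [1,3,0,40,0,0,0],
  [1,3,0,40,0,0,0],
  [1,3,0,27,0,0,0],
  [1,0,0,0,0,0,0],
])

```text
time: 17.35
tool_pos: [0.6543, -0.1966, 0.2325]
tool_rot: [-0.035, 0.034, -0.706, 0.707]
contact_force: [-0.6, 0.4, 0.4]
gripper_width: -0.002
```

Run:
```python
from h import *
now();go(78,-232,123)
a=manip.grab_frame("wrist");b=manip.grab_frame("scene")
cv2.imwrite("pics/c5.png",np.hstack([cv2.resize(a,(400,300)),cv2.resize(b[190:310,190:450],(400,185)).__class__(0) if False else cv2.copyMakeBorder(cv2.resize(b[190:310,190:390],(400,240)),0,60,0,0,0)]))
cv2.imwrite("pics/w5.png",a)
```

```text
t 17.35 shelf [  77.8816 -235.6304] z 232.5 F(shelf) [-0.5787  0.485   0.4398] w -0.002
shift tool [  0.018  109.4582  -3.7455]
```

View pics/c5.png

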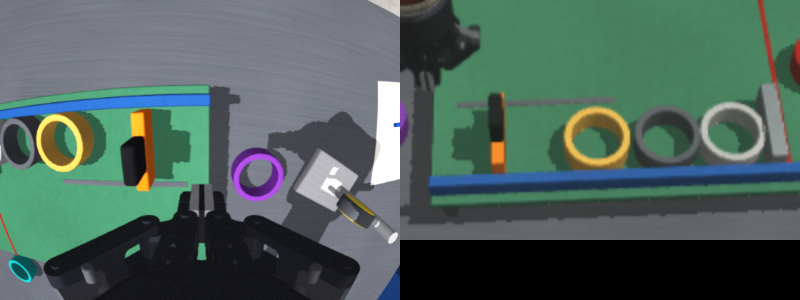

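The rings stand in a row against the rail, touching by eye. The keeper is still away from them. I descend outside the tab and push.

Request:
apply_moves([
  [1,0,40,0,0,0,0],
  [1,0,40,0,0,0,0],
  [1,0,20,0,0,0,0],
  [1,0,10,0,0,0,0],
  [1,0,0,0,0,0,0],
])

```text
time: 17.95
tool_pos: [0.6532, -0.1915, 0.1207]
tool_rot: [0.035, -0.037, 0.707, -0.706]
contact_force: [1.3, -0.3, 0.1]
gripper_width: -0.003
```

Request:
apply_moves([
  [1,0,0,-10,0,0,0],
  [1,0,0,-10,0,0,0],
  [1,0,0,-8,0,0,0],
  [1,0,0,-8,0,0,0],
  [1,0,0,-10,0,0,0],
  [1,0,0,-10,0,0,0],
  [1,0,0,-10,0,0,0],
  [1,0,0,-10,0,0,0],
  [1,0,0,-8,0,0,0],
  [1,0,0,-6,0,0,0],
  [1,0,0,0,0,0,0],
])

```text
time: 19.05
tool_pos: [0.6454, -0.1024, 0.1243]
tool_rot: [0.037, -0.035, 0.706, -0.706]
contact_force: [-0.1, 0.2, 6.9]
gripper_width: 0.0
```

Run:
```python
from h import *
now()
```

```text
t 19.05 shelf [  78.5865 -141.0703] z 124.3 F(shelf) [-0.0473  0.219   6.8627] w 0.0
```

Unexpected: 6.9 N upward and no y force, so something is under the fingertips. I look.

Run:
```python
from h import *
now()
a=manip.grab_frame("wrist");b=manip.grab_frame("side")
cv2.imwrite("pics/c6.png",np.hstack([cv2.resize(a,(400,300)),cv2.resize(b[130:280,220:420],(400,300))]))
```

```text
t 19.05 shelf [  78.5865 -141.0703] z 124.3 F(shelf) [-0.0473  0.219   6.8627] w 0.0
```

View pics/c6.png

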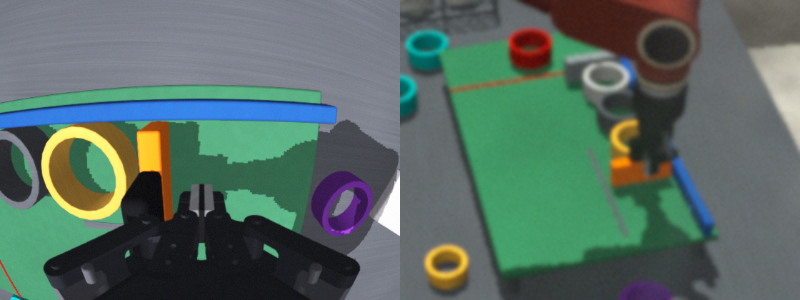

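The keeper has moved close to the brass ring, but the gripper's flared linkage rests on the tab top. I'll lift, back off and turn the jaws 90° so only the narrow side faces the tab.

Request:
apply_moves([
  [1,0,-30,0,0,0,0],
  [1,0,-40,0,0,0,0],
  [1,0,0,20,0,0,0],
  [1,0,0,20,0,0,0],
  [1,0,0,0,0,0,0],
])

```text
time: 19.65
tool_pos: [0.6479, -0.1452, 0.1906]
tool_rot: [0.034, -0.036, 0.706, -0.706]
contact_force: [-1.1, -0.0, -0.2]
gripper_width: -0.004
```

Run:
```python
from h import *
now();print(manip.state()["joint_pos"])
s=manip.state();Rm=Rs();im=manip.grab_frame("wrist")
hsv=cv2.cvtColor(im,cv2.COLOR_BGR2HSV);H,S,V=[hsv[...,i].astype(int) for i in range(3)]
for lo,hi in((5,14),(15,32)):
  for b in blobs((H>=lo)&(H<=hi)&(S>150)&(V>90),100)[:2]:
    w=toS(wcast(b[:,0],.105 if lo==5 else .096,s,Rm));print(cv2.boundingRect(b),w.min(0),w.max(0))
```

```text
t 19.65 shelf [  76.6677 -183.8805] z 190.6 F(shelf) [-1.0616  0.0874 -0.1871] w -0.004
[-0.3323  0.1849  1.5704 -0.0004  1.3886  1.1398]
(158, 156, 44, 131) [  30.1287 -123.9657] [126.8136 -97.409 ]
(73, 171, 66, 80) [ 54.7488 -71.3178] [118.2566 -12.6147]
(96, 157, 84, 61) [  81.8203 -109.2141] [127.2292 -42.3147]
```

Request:
apply_moves([
  [1,0,0,0,0,-8.5,0],
  [1,0,0,0,0,-8.5,0],
  [1,0,0,0,0,-8.5,0],
  [1,0,0,0,0,-8.5,0],
  [1,0,0,0,0,-8.5,0],
  [1,0,0,0,0,-8.5,0],
  [1,0,0,0,0,-8.5,0],
  [1,0,0,0,0,-8.5,0],
  [1,0,0,0,0,-8.5,0],
  [1,0,0,0,0,-8.5,0],
  [1,0,0,0,0,-5,0],
  [1,0,0,0,0,0,0],
  [1,0,40,0,0,0,0],
  [1,0,18,0,0,0,0],
  [1,0,8,0,0,0,0],
  [1,0,0,0,0,0,0],
])

```text
time: 21.3
tool_pos: [0.6473, -0.1427, 0.1239]
tool_rot: [-0.524, 0.525, -0.476, 0.473]
contact_force: [0.0, 0.8, -0.3]
gripper_width: 0.001
```

Run:
```python
from h import *
now();print(B.T@Rs())
```

```text
t 21.3 shelf [  76.3693 -181.393 ] z 123.9 F(shelf) [ 0.1281  0.83   -0.295 ] w 0.001
[[-0.0007 -0.004   1.    ]
 [-1.      0.002  -0.0006]
 [-0.002  -1.     -0.004 ]]
```

Request:
apply_moves([
  [1,-10,0,0,0,0,0],
  [1,-15,0,0,0,0,0],
  [1,-10,0,0,0,0,0],
  [1,-6,0,0,0,0,0],
  [1,-5,0,0,0,0,0],
  [1,-5,0,0,0,0,0],
  [1,-5,0,0,0,0,0],
  [1,-4,0,0,0,0,0],
  [1,0,0,0,0,0,0],
])

```text
time: 22.2
tool_pos: [0.6426, -0.0834, 0.1264]
tool_rot: [0.525, -0.525, 0.474, -0.474]
contact_force: [0.7, -1.2, 0.3]
gripper_width: 0.002
```

Run:
```python
from h import *
now()
```

```text
t 22.2 shelf [  77.6789 -121.8911] z 126.4 F(shelf) [ 0.5692 -1.2532  0.3025] w 0.002
```

Request:
apply_moves([
  [1,-3,0,0,0,0,0],
  [1,-3,0,0,0,0,0],
  [1,-2,0,0,0,0,0],
  [1,0,0,0,0,0,0],
])

```text
time: 22.6
tool_pos: [0.6418, -0.0757, 0.1264]
tool_rot: [-0.525, 0.525, -0.474, 0.474]
contact_force: [0.1, -3.6, -0.2]
gripper_width: 0.003
```

Request:
apply_moves([
  [1,-2,0,0,0,0,0],
  [1,0,0,0,0,0,0],
])

```text
time: 22.8
tool_pos: [0.6416, -0.0736, 0.1264]
tool_rot: [0.525, -0.525, 0.474, -0.474]
contact_force: [0.5, -3.5, 0.4]
gripper_width: 0.003
```

Run:
```python
from h import *
now()
```

```text
t 22.8 shelf [  77.6606 -112.0616] z 126.4 F(shelf) [ 0.1227 -3.529   0.4333] w 0.003
```

Request:
apply_moves([
  [1,-2,0,0,0,0,0],
  [1,0,0,0,0,0,0],
])

```text
time: 23.0
tool_pos: [0.6414, -0.072, 0.1264]
tool_rot: [-0.524, 0.525, -0.474, 0.474]
contact_force: [0.4, -5.8, 0.0]
gripper_width: -0.001
```

Request:
apply_moves([
  [1,-2,0,0,0,0,0],
  [1,0,0,0,0,0,0],
])

```text
time: 23.2
tool_pos: [0.6414, -0.0713, 0.1265]
tool_rot: [-0.524, 0.525, -0.473, 0.475]
contact_force: [1.0, -9.0, -0.9]
gripper_width: -0.002
```

Request:
apply_moves([
  [1,-2,0,0,0,0,0],
  [1,0,0,0,0,0,0],
])

```text
time: 23.4
tool_pos: [0.6413, -0.0701, 0.1265]
tool_rot: [-0.523, 0.526, -0.473, 0.476]
contact_force: [0.7, -11.5, -0.8]
gripper_width: -0.002
```

Request:
apply_moves([
  [1,-2,0,0,0,0,0],
  [1,0,0,0,0,0,0],
])

```text
time: 23.6
tool_pos: [0.6412, -0.0693, 0.1269]
tool_rot: [-0.523, 0.526, -0.472, 0.476]
contact_force: [1.9, -15.1, 0.5]
gripper_width: -0.001
```

Request:
apply_moves([
  [1,-2,0,0,0,0,0],
  [1,0,0,0,0,0,0],
])

```text
time: 23.8
tool_pos: [0.6413, -0.0692, 0.1272]
tool_rot: [-0.522, 0.527, -0.471, 0.478]
contact_force: [1.5, -21.6, -0.0]
gripper_width: 0.002
```

Run:
```python
from h import *
now()
```

```text
t 23.8 shelf [  77.8415 -107.5706] z 127.2 F(shelf) [ -0.6706 -21.6429  -0.0125] w 0.002
```

The push now meets a firm stop: 21.6 N with only 0.1 mm of motion. I back off, lift clear and inspect.

Request:
apply_moves([
  [1,10,0,0,0,0,0],
  [1,30,0,0,0,0,0],
  [1,30,0,0,0,0,0],
  [1,0,-50,0,0,0,0],
  [1,0,-50,0,0,0,0],
  [1,40,0,0,0,0,0],
  [1,40,0,0,0,0,0],
  [1,0,0,-40,0,0,0],
  [1,0,0,-40,0,0,0],
  [1,0,0,0,0,0,0],
])

```text
time: 24.8
tool_pos: [0.5721, -0.2199, 0.2234]
tool_rot: [-0.524, 0.524, -0.477, 0.472]
contact_force: [0.1, 0.8, 0.5]
gripper_width: 0.0
```

Run:
```python
from h import *
now()
b=manip.grab_frame("scene");cv2.imwrite("pics/s7.png",cv2.resize(b[140:310,180:450],None,fx=2.9,fy=2.9,interpolation=cv2.INTER_CUBIC))
hsv=cv2.cvtColor(b,cv2.COLOR_BGR2HSV);H,S,V=[hsv[...,i].astype(int) for i in range(3)]
for k,m in dict(brass=(H>18)&(H<32)&(S>110)&(V>80),bright=(S<50)&(V>120),dark=(S<60)&(V<115)).items():
  for c in blobs(m,100):
    x,y,w,h=cv2.boundingRect(c)
    if 210<x<390 and 225<y<280: print(k,(x,y,w,h),toS(cast("scene",(x+w/2,y+h/2),.078)[0]))
for c in blobs((H>4)&(H<16)&(S>170)&(V>100),20):
    s=toS(cast("scene",c[:,0],.105))
    if -250<s[:,1].mean()<0 and s[:,0].mean()>20: print("keeper",s.min(0),s.max(0))
```

```text
t 24.8 shelf [  -6.2579 -250.5154] z 223.4 F(shelf) [0.1816 0.7754 0.5182] w 0.0
brass (274, 243, 34, 32) [ 82.5758 -39.4494]
bright (340, 241, 33, 30) [ 81.2515 120.76  ]
bright (371, 232, 13, 36) [ 66.8514 174.6469]
keeper [ 95.1698 -97.1544] [134.657  -81.6209]
```

View pics/s7.png

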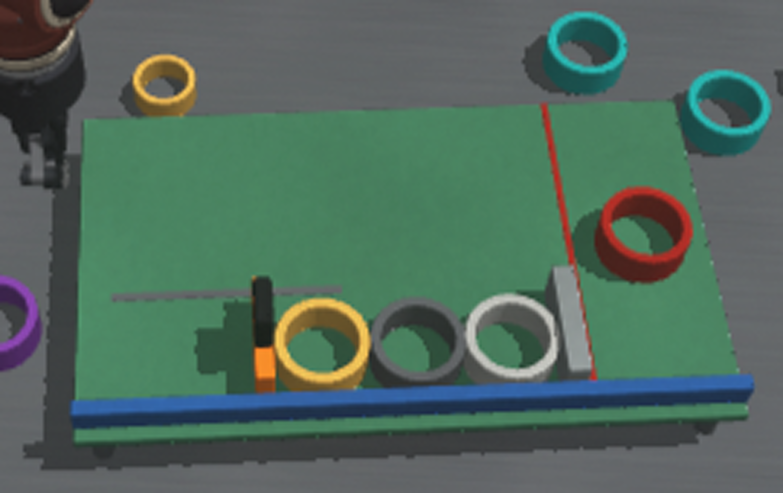

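Brass-to-bright spacing is 160.2 mm, as it should be. The keeper moved about 75 mm to a face near -85. One close wrist check remains, to see that the keeper push did not buckle the row off the rail.

Request:
apply_moves([
  [1,0,-27,0,0,0,0],
  [1,-38,0,13,0,0,0],
  [1,-38,0,13,0,0,0],
  [1,-38,0,13,0,0,0],
  [1,-38,0,13,0,0,0],
  [1,-38,0,14,0,0,0],
  [1,0,0,0,0,0,0],
  [1,0,0,0,0,0,0],
])

```text
time: 25.65
tool_pos: [0.6232, -0.0236, 0.2535]
tool_rot: [0.526, -0.525, 0.473, -0.473]
contact_force: [0.1, -0.2, 0.1]
gripper_width: 0.001
```

Run:
```python
from h import *
now();s=manip.state();Rm=Rs();im=manip.grab_frame("wrist");cv2.imwrite("pics/w8.png",im)
# rectify the top plane z=.096 into shelf-aligned ortho view, 3 px/mm, to inspect
c=manip.calibration("wrist");T=c["T_tool_cam"];f=c["mtx"][0,0]
xs=np.arange(135,20,-1/3.);ys=np.arange(170,-110,-1/2.9)
gx,gy=np.meshgrid(xs,ys,indexing="ij")
W=np.concatenate([toW(np.stack([gx,gy],-1)),np.full(gx.shape+(1,),.096)],-1)
p=((W-s["tool_pos"])@Rm-T[:3,3])@T[:3,:3]
r=np.hypot(p[...,0],p[...,1]);th=np.arctan2(r,p[...,2])
u=(c["mtx"][0,2]+f*th*p[...,0]/r).astype(np.float32);v=(c["mtx"][1,2]+f*th*p[...,1]/r).astype(np.float32)
o=cv2.remap(im,u,v,cv2.INTER_LINEAR)[:, :790]
cv2.imwrite("pics/o8.png",o);print(o.shape)
```

```text
t 25.65 shelf [ 64.4665 -60.4557] z 253.5 F(shelf) [ 0.1171 -0.2524  0.1134] w 0.001
(345, 790, 3)
```

View pics/o8.png

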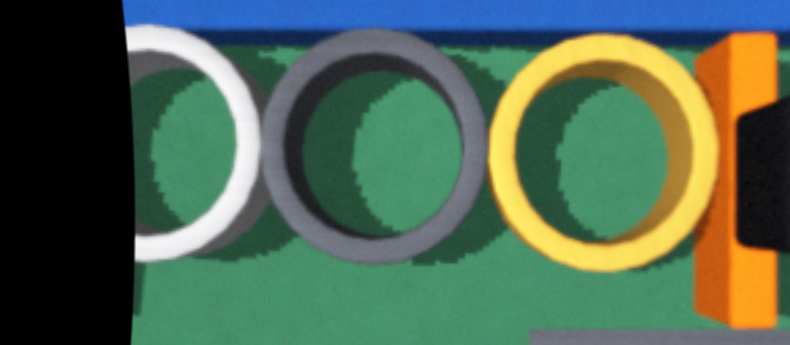

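The rectified view shows bright, dark and brass touching and in one straight line parallel to the rail (top edges at rows 25/29/34, with the same tilt as the rail). The keeper sits against the brass ring. I hand in.

```bash
python3 -c "
from plant import manip
print(manip.job_done())"
```

```text
the job is handed in; nothing more can be done
None
```

The three good rings are back against the blue rail, in the order bright, dark, brass from the end stop. The orange keeper is pushed up tight against the brass ring. I slid each ring with the shut fingers inside its bore, without lifting, and handed the job in at about 26 s.

**Checks**
- **Contact forces:** pressing each ring against the rail stopped at the same shelf x, within 1 mm. Along the rail the ring contacts came 80.7 and 79.6 mm apart, against 80 mm expected.
- **Keeper:** the last push met a firm stop at about 22 N. The images show it moved about 75 mm, to a row-side face near y = -85 mm, which matches the tight position. It seems to have started at about 15 mm of travel, not 0. The tool position at that stop read about 4 mm farther than expected if the finger is 11 mm half-wide; I trusted the firm stop.
- **Final images:** the brass and bright rings are 160.2 mm apart (160 expected). The row is straight and parallel to the rail. The wrist view cut off the bright ring's stop side, so that contact rests on the push forces and the scene view.
- **Other items:** the scrap ring looks unmoved in the last scene view. I worked clear of the gauge stand and screwdriver, but they were outside that last picture.

**What went wrong:** on the first keeper push, the gripper's linkage rode on the black tab with about 7 N. I lifted off, turned the tool 90° and finished the push cleanly.

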